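# Put the pen away and close the riser drawer

## Task

Put the steel pen away in the open drawer of the black monitor riser, lying flat on the drawer's floor, then push the drawer fully shut gently, without slamming it. Leave the cup on the riser and the other loose things on the desk where they are.

Things in the scene. Friction and masses are not known exactly. Their poses are not given: they have to be found in the camera images.
- pen: Stainless steel pen with a square barrel 11 x 11 mm, 132 mm long in all, with a dark cone tip at its +x end and a thin clip (3 mm proud) on top of the rear (-x) half. Lies on the desk left or right of the drawer. Origin: underside of the barrel, at mid-length; x along the pen, z up. About 30 g. The thin wooden pencil is another thing.
- riser_front (a point): Black plastic monitor riser, fixed to the desk: 240 mm deep (x), 400 mm wide (y), its top 100 mm above the desk. This point: middle of the lower edge of its front face, on the desk. x points into the riser (away from the robot), y along its front, z up. The drawer slides out of the middle of the front face along -x of this frame.
- drawer (a joint): How far the riser's drawer is pulled out, m: 0 is fully shut (hard stop), 0.185 fully out. It starts about 0.14 to 0.18 open; it slides with light friction (1 to 3 N) and stays where it is left.
- drawer_floor (a point): Middle of the front edge of the drawer's floor (upper surface, 16 mm above the desk), just behind the front panel; moves with the drawer, axes as riser_front. The floor runs 197 mm along +x from here and 116 mm to either side; walls 36 mm high. Front panel: outer face at local x = -16 mm, 260 mm wide, up to 82 mm above the desk. Open above only in front of the riser: the joint's opening less 4 mm.
- drawer_handle (a point): Middle of the drawer's steel bar handle: horizontal bar along y, 100 mm long, 35 mm in front of the front panel's face, 62 mm above the desk; moves with the drawer, axes as riser_front.
- cup: White ceramic tea cup with a handle, 76 mm across, 65 mm high, standing on the riser's top. Origin: centre of its foot. Leave alone.
- dish: Round glass dish, 90 mm across, 28 mm high, on the desk beside the riser. Origin: centre of its underside. Leave alone.
- mouse: Black computer mouse, 100 x 58 x 32 mm, on the desk on the other side of the drawer from the pen. Origin: centre of its underside. Leave alone.
- notes: Block of note paper, 76 x 76 x 30 mm, on the desk beside the riser. Origin: centre of its underside. Leave alone.
- stapler: Grey stapler, 130 x 36 mm, 50 mm high, on the desk to the right. Origin: centre of its underside. Leave alone.
- pencil: Thin wooden pencil, 168 mm long, 8 mm thick, on the desk to the left. Origin: on its underside at mid-length, x along it. Leave alone.

How it is judged:
By the outcome, as a careful person would: the job done as asked, in the order asked, and still so for the second after the job is handed in, with the robot touching nothing.
It also fails if it takes over 51 s, if anything falls off the work surface, if the arm or the gripper's body presses on something with over 40 N, if the wrist force passes 120 N, or if a joint passes its speed limit or range.

## Robot

A 6-joint arm with a two-finger parallel gripper is mounted at the origin on the work surface. World frame = base frame: x ahead of the robot, y to its left, z up, the work surface at z = 0. Lengths are in m, angles in rad, forces in N, time in s.
With the tool pointing down it reaches from about 0.375 to 0.9 m from the base axis. Payload 3.1 kg.
Tool frame: the origin (TCP) lies between the finger pads; the fingertips stand 22 mm ahead of it and the grasp point (between the pads) lies 3 mm ahead of it; z points along the fingers, y is the direction in which the jaws open and shut (so a half turn about z gives the same grasp; the last joint's range is limited). The gripper opens to 87 mm and grips with 3 to 60 N. Pads are 19 mm wide; open, the fingers measure 117 mm over their backs; the gripper's body (75 mm by 190 mm) begins 51 mm behind the grasp point.
Start: joints at [-0.178, 0.527, 1.433, -0, 1.181, -0.178], TCP at [0.625, 0, 0.245] pointing down, gripper open.
Joint ranges: [-3.08, 3.08], [-0.75, 2.2], [0.22, 2.44], [-1.43, 4.57], [0, 2.65], [-2.85, 2.85]. Speed limits (rad/s): [2.79, 2.79, 3.14, 3.14, 3.14, 3.14].

## Interface

Orientations are given as a unit quaternion [x, y, z, w].
In Python, from rig import get_obs, camera, get_calibration, hand_in, search_frame gives the robot as it stands.
- The arm moves only by the shell command python3 -m jog 'ROWS' [FORCE]. ROWS is JSON, a list of rows, each an object with "grip": the closure in counts, from 0 (fully open) to 255 (shut); "travel": the shift along the world's x, y, z in cm, a list of three; "twist": the turn about the world's z in degrees. A call has 1 to 8 rows; each row shifts and turns the commanded pose from where the row before left it; what a row does not reach is not made up. A row lasts 1/10 s, in which the tool goes at most 50 mm and 8.59 degrees, less where a joint would pass 70% of its speed; a pose out of reach is approached as far as the arm can. A call is refused whole if a number of a shift passes 5 or a number of a turn 8.59, either way. A call with a gripper value outside its range is refused whole. The fingers move at their own pace and stop on an object; FORCE is the grip in N (left out, the last holds). Time passes only in rows, so rows that do not move let the fingers close. It gives the time, the measured TCP pose, the force and the opening at its end, in the units of the state.
- get_obs(): the state, without advancing time (a new reading comes with each control period).
- camera(name): name is "scene" or "side" or "wrist"; returns the picture (480x640x3 uint8, red, green, blue); there is no depth.
- get_calibration(name): a dict with "fx", "fy", "cx", "cy" (pixels), "k1" (the pictures are not rectified: a ray, as slopes to the right and down, at radius r is drawn at 1 + k1 r^2 times it, then the intrinsics apply), "R" (3x3) and "t" (3): a world point X has camera coordinates R X + t; the wrist camera has in their place "T_tool_cam" (4x4, takes a point from camera to tool coordinates, whose origin is the TCP and whose axes are the flange's). Camera axes: x right, y down, z forward; pixel columns grow to the right and rows downward; lengths in m; the calibration is good to about 2 mm. A picture is of the moment at which its call begins: read the wrist's pose just before it. get_calibration takes no time and is no camera call.
- hand_in(): hands the job in, once; it reports no verdict.
Trained networks look in the newest picture that a camera, given by its name, has taken for a name from the list of things; names that differ only in an ending like _2 or _b are one class to them, and where a whole thing is asked for, a point or a joint stands for the part that bears it (a point fixed in the world has none). Each returns a list of dicts, best first, with "p" (0 to 1); they miss things now and then, are a little off and sometimes report something else, mostly with a low value. They report only what shows in the picture. A call takes as long as a camera call.
- search_frame(target, camera): "at" ([x, y, z] in m, in world coordinates, good to about 4 mm: the middle of the surface that is visible of it).
The state is a dict: "time": time; "q": joint angles; "joint_velocities": joint speeds; "joint_torque": joint torques, N m; "position": TCP position; "tool_rot": TCP orientation; "ft_force": force on the tool from outside, world axes, zero at the start; "moment": the same for the moment, N m; "grip_width": finger opening in m.
Only numpy, scipy, OpenCV 4.12 (cv2) and the standard library are available. Lean on these libraries where they do the work, as an engineer would, in place of code of your own. Each camera call takes 0.05 s, during which the arm holds its last target. There are 200 camera calls.

## Working session

There is one attempt and no reset: what is moved stays moved. The work goes in short steps, Python scripts to look and compute and a shell command to move; the robot and the scene stay as the last step left them, time stands still between calls to the robot, and variables do not carry over. Pictures are saved under pics/ and viewed, about 8 in all and at most 12, crops included, and the job is handed in when it is done.

```bash
mkdir -p pics
cat > h.py <<'E'
import numpy as np, cv2
from rig import *
def snap(n,f):
    im=camera(n); cv2.imwrite(f'pics/{f}.png',im[:,:,::-1]); return im
def ray(n,uv,obs=None):
    c=get_calibration(n); d=np.array([(uv[0]-c['cx'])/c['fx'],(uv[1]-c['cy'])/c['fy']])
    s=d.copy()
    for _ in range(20): s=d/(1+c['k1']*(s@s))
    v=np.array([*s,1.])
    if 'R' in c:
        R=np.array(c['R']);t=np.array(c['t']); return -R.T@t,R.T@v
    from scipy.spatial.transform import Rotation as Ro
    T=np.array(c['T_tool_cam']);o=obs or get_obs();Rt=Ro.from_quat(o['tool_rot']).as_matrix()
    return np.array(o['position'])+Rt@T[:3,3],Rt@T[:3,:3]@v
def at_z(n,uv,z,obs=None):
    p,v=ray(n,uv,obs); return p+v*(z-p[2])/v[2]
E
python3 - <<'E'
from h import *
a=snap('scene','a')
for t in ['pen','drawer','drawer_handle','pencil','mouse','cup']: print(t,[(np.round(d['at'],3),round(d['p'],2)) for d in search_frame(t,'scene')[:3]])
b=snap('side','b')
for t in ['pen','drawer_handle']: print(t,[(np.round(d['at'],3),round(d['p'],2)) for d in search_frame(t,'side')[:3]])
E
```

```text
pen [(array([ 0.423, -0.336,  0.01 ]), 0.55)]
drawer [(array([ 0.609, -0.047,  0.017]), 0.61)]
drawer_handle [(array([ 0.608, -0.05 ,  0.017]), 0.74)]
pencil [(array([0.559, 0.49 , 0.011]), 0.7), (array([ 0.423, -0.337,  0.011]), 0.19)]
mouse [(array([0.457, 0.354, 0.026]), 0.45), (array([0.786, 0.089, 0.134]), 0.27)]
cup [(array([0.787, 0.089, 0.136]), 0.82), (array([ 0.608, -0.047,  0.017]), 0.41)]
pen [(array([ 0.419, -0.333,  0.009]), 0.82)]
drawer_handle [(array([ 0.65 , -0.036,  0.013]), 0.93)]
```

View pics/a.png

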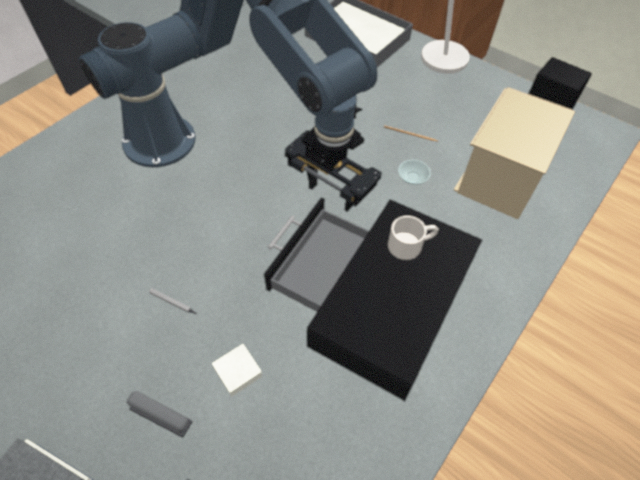

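View pics/b.png

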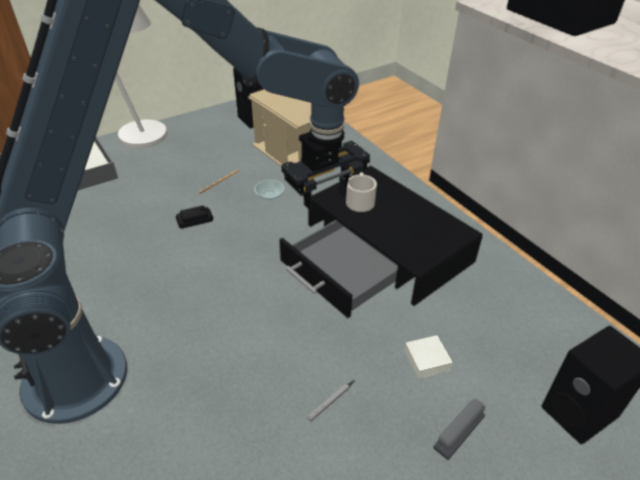

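The scene picture shows the pen from (152,291) to its tip at (195,313). The drawer's front panel top edge runs from (322,203) to (268,285), and the riser top's corners are at about (390,201), (481,240) and (410,376). The side picture agrees: pen from (309,418) to (353,382), panel top from (281,240) to (352,293).

Run:
```python
from h import *
print('pen sc',[at_z('scene',p,.006).round(4) for p in [(152,291),(195,313)]])
print('pen sd',[at_z('side',p,.006).round(4) for p in [(309,418),(353,382)]])
print('panel sc',[at_z('scene',p,.082).round(4) for p in [(322,203),(268,285)]])
print('panel sd',[at_z('side',p,.082).round(4) for p in [(281,240),(352,293)]])
print('handle sc',[at_z('scene',p,.062).round(4) for p in [(293,222),(272,247)]])
print('handle sd',[at_z('side',p,.062).round(4) for p in [(288,265),(316,289)]])
print('riser sc',[at_z('scene',p,.1).round(4) for p in [(390,201),(481,240),(410,376),(312,328)]])
print('riser sd',[at_z('side',p,.1).round(4) for p in [(415,274),(481,234)]])
```

```text
pen sc [array([ 0.3695, -0.3467,  0.006 ]), array([ 0.49  , -0.3236,  0.006 ])]
pen sd [array([ 0.3664, -0.3447,  0.006 ]), array([ 0.4892, -0.3231,  0.006 ])]
panel sc [array([0.5541, 0.0649, 0.082 ]), array([ 0.6044, -0.1928,  0.082 ])]
panel sd [array([0.5431, 0.0748, 0.082 ]), array([ 0.5907, -0.1686,  0.082 ])]
handle sc [array([ 0.5258, -0.0142,  0.062 ]), array([ 0.5345, -0.1021,  0.062 ])]
handle sd [array([0.5226, 0.0055, 0.062 ]), array([ 0.5379, -0.0988,  0.062 ])]
riser sc [array([0.6885, 0.1628, 0.1   ]), array([0.9178, 0.1987, 0.1   ]), array([ 0.963, -0.178,  0.1  ]), array([ 0.7503, -0.2186,  0.1   ])]
riser sd [array([ 0.7386, -0.21  ,  0.1   ]), array([ 0.97  , -0.1881,  0.1   ])]
```

```bash
python3 - <<'E'
import cv2
a=cv2.imread('pics/a.png')[190:350,130:400]; b=cv2.imread('pics/b.png')[200:430,260:500]
a=cv2.resize(a,None,fx=1.48,fy=1.48*1,interpolation=3);a=cv2.resize(a,(400,237)); b=cv2.resize(b,(400,383))
import numpy as np
cv2.imwrite('pics/c.png',cv2.resize(np.vstack([a[:217],b]),(400,600)))
E
python3 - <<'E'
from h import *
o=get_obs(); print(o)
snap('wrist','w1'); print(get_calibration('wrist'))
E
```

```text
{'time': 0.5, 'q': array([-1.78524882e-01,  5.27526080e-01,  1.43277745e+00, -2.96609075e-05,
        1.18141141e+00, -1.78513949e-01]), 'joint_velocities': array([ 0.00143084,  0.00141414,  0.00032128,  0.00028365, -0.0007642 ,
       -0.00033049]), 'joint_torque': array([-1.02261467e-03, -4.39601219e+01, -1.76790941e+01,  6.33313903e-02,
        5.15339558e-02, -5.17226863e-05]), 'position': array([6.24931155e-01, 1.84317750e-05, 2.44507649e-01]), 'tool_rot': array([ 7.07106663e-01,  7.07106896e-01, -4.61416657e-05, -4.24023029e-05]), 'ft_force': array([ 0.32794912,  0.69081627, -0.49473764]), 'moment': array([0.01314937, 0.07293509, 0.01168807]), 'grip_width': 0.08698937078802499}
{'fx': 408.2286532609786, 'fy': 408.2286532609786, 'cx': 319.9951855106882, 'cy': 238.20117252928762, 'k1': -0.08825684475407738, 'T_tool_cam': array([[ 3.48420208e-04, -9.66750286e-01, -2.55722044e-01,
         7.07424260e-02],
       [ 9.99999782e-01,  1.93531774e-04,  6.30853843e-04,
        -5.43675862e-04],
       [-5.60387792e-04, -2.55722208e-01,  9.66750143e-01,
        -1.39533567e-01],
       [ 0.00000000e+00,  0.00000000e+00,  0.00000000e+00,
         1.00000000e+00]])}
```

View pics/w1.png

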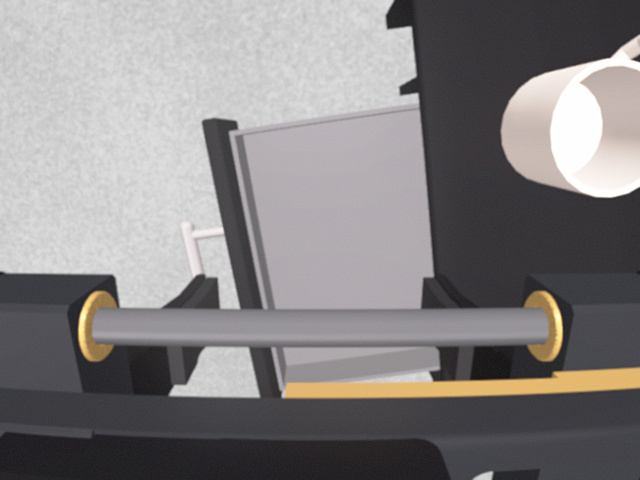

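The wrist picture shows the drawer from above: panel top from (204,121)/(232,120) on the left, its back edge running to about (283,395), and the riser's front edge from (413,20) to (436,260). The handle's left end is at (186,226).

```bash
python3 - <<'E'
from h import *
for n,z,P in [('panel front top',.082,[(204,121),(265,385)]),('panel back top',.082,[(232,120),(258,250)]),('riser front',.1,[(414,30),(436,260)]),('handle',.066,[(186,226),(196,275)]),('floor left',.016,[(238,138)])]:
    print(n,[at_z('wrist',p,z).round(4) for p in P])
E
python3 -m jog '[{"grip":0,"travel":[-2,-5,0],"twist":-8.5},{"grip":0,"travel":[-2,-5,0],"twist":-8.5},{"grip":0,"travel":[-2,-5,0],"twist":-8.5},{"grip":0,"travel":[-3,-4,0],"twist":-8.5},{"grip":0,"travel":[-3,-4,0],"twist":-8.5},{"grip":0,"travel":[-3,-4,0],"twist":-8.5},{"grip":0,"travel":[-3,-4,0],"twist":-8.5},{"grip":0,"travel":[-2,-2.5,0],"twist":-8.5}]'
python3 -m jog '[{"grip":0,"travel":[0,0,-3],"twist":-8.5},{"grip":0,"travel":[0,0,-3],"twist":-3},{"grip":0,"travel":[0,0,-3]},{"grip":0},{"grip":0}]'
python3 - <<'E'
from h import *
o=get_obs();print(o['position'],o['tool_rot']); snap('wrist','w2')
print([(d['at'],d['p']) for d in search_frame('pen','wrist')[:2]])
E
```

```text
panel front top [array([0.5409, 0.0783, 0.082 ]), array([ 0.5775, -0.1395,  0.082 ])]
panel back top [array([0.5614, 0.0787, 0.082 ]), array([ 0.5767, -0.0186,  0.082 ])]
riser front [array([0.6858, 0.1359, 0.1   ]), array([ 0.71  , -0.0209,  0.1   ])]
handle [array([ 0.5165, -0.0032,  0.066 ]), array([ 0.5213, -0.0451,  0.066 ])]
floor left [array([0.5522, 0.0649, 0.016 ])]
time: 1.35
position: [0.4274, -0.3269, 0.2448]
tool_rot: [0.982, 0.187, -0.0, 0.001]
ft_force: [0.6, 0.2, -0.7]
grip_width: 0.0869
[ 0.42740114 -0.32694499  0.24484107] [ 9.82410661e-01  1.86732009e-01 -5.46973584e-05  6.69189452e-04]
[([0.4248, -0.3357, 0.0125], 0.94)]schema error: expected keys grip, travel, twist
```

View pics/w2.png

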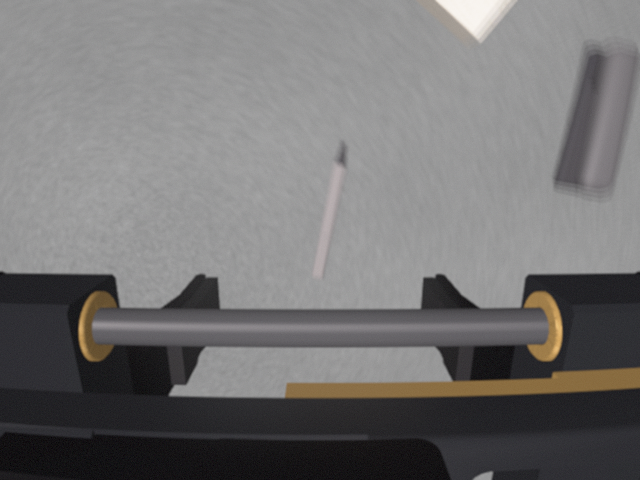

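The wrist picture (arm still settling) shows the pen from the tip at (343,143) to the rear end at (319,276), all visible.

```bash
python3 -m jog '[{"grip":0,"travel":[0,-0.8,-3],"twist":-8.5},{"grip":0,"travel":[0,0,-3],"twist":-3},{"grip":0,"travel":[0,0,-2],"twist":0},{"grip":0,"travel":[0,0,0],"twist":0},{"grip":0,"travel":[0,0,0],"twist":0}]'
python3 - <<'E'
from h import *
from scipy.spatial.transform import Rotation as Ro
o=get_obs(); im=snap('wrist','w3'); y=Ro.from_quat(o['tool_rot']).as_matrix()[:,1]
print('jaw',np.degrees(np.arctan2(y[1],y[0])),o['position'])
print([(d['at'],d['p']) for d in search_frame('pen','wrist')[:2]])
E
```

```text
time: 1.95
position: [0.4299, -0.3318, 0.1647]
tool_rot: [0.996, 0.092, 0.0, -0.0]
ft_force: [0.4, -0.6, -0.5]
grip_width: 0.0868
jaw -79.40584245500685 [ 0.42986691 -0.33177119  0.16472897]
[]
```

View pics/w3.png

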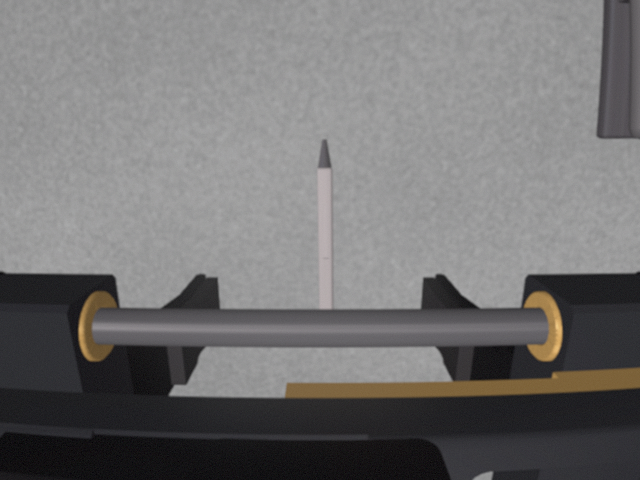

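The pen stands vertical in the picture, tip at (324,139) and barrel axis from (324,168) to (326,308), so it is aligned with the jaws.

Run:
```python
from h import *
a,b,c=[at_z('wrist',p,.008) for p in [(324,139),(324,168),(325.7,305)]]
u=(b-c);L=np.linalg.norm(u);u/=L
m=a-u*.066; o=get_obs()
print(a,b,c,'yaw',np.degrees(np.arctan2(u[1],u[0])),'mid',m,'delta cm',(m-o['position'])*100, np.linalg.norm(a-b))
```

```text
[ 0.49370235 -0.32290361  0.008     ] [ 0.47351607 -0.32672186  0.008     ] [ 0.36874882 -0.34794262  0.008     ] yaw 11.450428667998318 mid [ 0.42901596 -0.33600593  0.008     ] delta cm [ -0.12771048  -0.34329751 -15.78325494] 0.020544219072043617
```

```bash
python3 -m jog '[{"grip":0,"travel":[-0.1,-0.4,-4],"twist":1},{"grip":60,"travel":[0,0,-4],"twist":0},{"grip":100,"travel":[0,0,-3],"twist":0},{"grip":130,"travel":[0,0,-2],"twist":0},{"grip":130,"travel":[0,0,-1],"twist":0},{"grip":130,"travel":[0,0,0],"twist":0},{"grip":255,"travel":[0,0,0],"twist":0},{"grip":255,"travel":[0,0,0],"twist":0}]' 15
python3 -m jog '[{"grip":255,"travel":[0,0,0],"twist":0},{"grip":255,"travel":[0,0,0],"twist":0},{"grip":255,"travel":[0,0,0],"twist":0},{"grip":255,"travel":[0,0,0],"twist":0},{"grip":255,"travel":[0,0,0],"twist":0}]' 15
```

```text
time: 2.85
position: [0.4291, -0.3371, 0.026]
tool_rot: [0.995, 0.1, 0.001, 0.001]
ft_force: [-0.4, 0.1, 0.0]
grip_width: 0.0391
time: 3.35
position: [0.4284, -0.3363, 0.0249]
tool_rot: [0.995, 0.1, 0.0, 0.0]
ft_force: [-0.1, 0.0, 3.3]
grip_width: 0.0108
```

```bash
python3 -m jog '[{"grip":255,"travel":[0,0,2],"twist":0},{"grip":255,"travel":[0,0,4],"twist":0},{"grip":255,"travel":[0,0,4],"twist":0},{"grip":255,"travel":[0,0,2],"twist":0},{"grip":255,"travel":[1.4,2.2,0],"twist":7},{"grip":255,"travel":[1.4,2.2,0],"twist":7},{"grip":255,"travel":[1.4,2.2,0],"twist":7},{"grip":255,"travel":[1.4,2.2,0],"twist":7}]' 15
python3 -m jog '[{"grip":255,"travel":[2,3,0],"twist":8},{"grip":255,"travel":[2,3,0],"twist":8},{"grip":255,"travel":[2,3,0],"twist":8},{"grip":255,"travel":[2,3,0],"twist":8},{"grip":255,"travel":[2,3,0],"twist":8},{"grip":255,"travel":[1.6,3,0],"twist":8},{"grip":255,"travel":[1,2.4,0],"twist":8},{"grip":255,"travel":[0,0,0],"twist":3.2}]' 15
python3 -m jog '[{"grip":255,"travel":[0,0,0],"twist":0},{"grip":255,"travel":[0,0,0],"twist":0}]' 15
python3 - <<'E'
from h import *
from scipy.spatial.transform import Rotation as Ro
o=get_obs(); im=snap('wrist','w4'); y=Ro.from_quat(o['tool_rot']).as_matrix()[:,1]
print('jaw',np.degrees(np.arctan2(y[1],y[0])),o['position'],o['grip_width'])
E
```

```text
time: 4.15
position: [0.4845, -0.2473, 0.1444]
tool_rot: [0.94, 0.34, -0.0, -0.0]
ft_force: [0.7, 0.0, -0.4]
grip_width: 0.0106
time: 4.95
position: [0.611, -0.0407, 0.1441]
tool_rot: [0.649, 0.761, 0.0, -0.0]
ft_force: [-0.7, 0.1, -0.5]
grip_width: 0.0108
time: 5.15
position: [0.6099, -0.0443, 0.1442]
tool_rot: [0.652, 0.758, -0.0, -0.0]
ft_force: [0.1, 0.4, -0.3]
grip_width: 0.0109
jaw 8.627581096781539 [ 0.6098696  -0.04430527  0.14418766] 0.010935362997026268
```

View pics/w4.png

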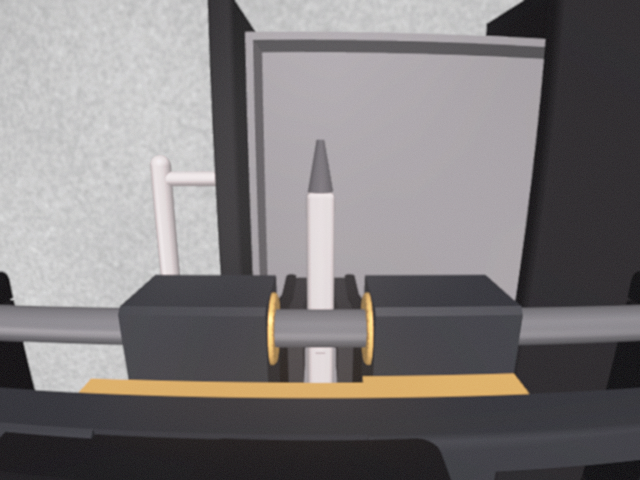

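The pen is held level and across the drawer, tip at (320,140). The panel's back edge is at about (238,20)–(250,275), and the riser's front edge at (545,40)–(520,290).

Run:
```python
from h import *
o=get_obs(); P=o['position'][:2]; u=np.array([.9883,.1525])
for n,z,Q in [('panel back top',.082,[(238,20),(250,270)]),('wall/panel corner at wall top',.052,[(247,34)]),('riser',.1,[(545,40),(520,290)]),('floor front edge',.016,[(264,60),(268,270)]),('handle',.066,[(162,160)]),('pen',.127,[(320,200)])]:
    for q in Q: p=at_z('wrist',q,z); print(n,p.round(4),'along u rel tcp mm',((p[:2]-P)@u*1000).round(1))
```

```text
panel back top [0.5541 0.0696 0.082 ] along u rel tcp mm -37.7
panel back top [ 0.5733 -0.05    0.082 ] along u rel tcp mm -36.9
wall/panel corner at wall top [0.553  0.0698 0.052 ] along u rel tcp mm -38.7
riser [0.6894 0.0797 0.1   ] along u rel tcp mm 97.5
riser [ 0.708  -0.0341  0.1   ] along u rel tcp mm 98.5
floor front edge [0.5582 0.0629 0.016 ] along u rel tcp mm -34.7
floor front edge [ 0.5773 -0.0727  0.016 ] along u rel tcp mm -36.5
handle [ 0.5177 -0.0016  0.066 ] along u rel tcp mm -84.5
pen [ 6.03e-01 -5.00e-04  1.27e-01] along u rel tcp mm -0.1
```

```bash
python3 -m jog '[{"grip":255,"travel":[-0.6,-0.1,-3],"twist":0},{"grip":255,"travel":[0,0,-3],"twist":0},{"grip":255,"travel":[0,0,-2],"twist":0},{"grip":255,"travel":[0,0,-1],"twist":0},{"grip":255,"travel":[0,0,-0.8],"twist":0},{"grip":255,"travel":[0,0,-0.3],"twist":0},{"grip":255,"travel":[0,0,0],"twist":0},{"grip":255,"travel":[0,0,0],"twist":0}]' 15
```

```text
time: 6.0
position: [0.6049, -0.0454, 0.0444]
tool_rot: [0.651, 0.759, 0.0, 0.001]
ft_force: [0.0, -0.1, -0.7]
grip_width: 0.0106
```

```bash
python3 -m jog '[{"grip":255,"travel":[0,0,-0.2],"twist":0},{"grip":255,"travel":[0,0,0],"twist":0},{"grip":200,"travel":[0,0,0],"twist":0},{"grip":200,"travel":[0,0,0],"twist":0},{"grip":200,"travel":[0,0,0],"twist":0},{"grip":200,"travel":[0,0,0],"twist":0}]' 15
python3 -m jog '[{"grip":200,"travel":[0,0,1],"twist":0},{"grip":200,"travel":[0,0,2],"twist":0},{"grip":200,"travel":[0,0,4],"twist":0},{"grip":200,"travel":[0,0,4],"twist":0},{"grip":200,"travel":[0,0,0],"twist":0},{"grip":200,"travel":[0,0,0],"twist":0}]' 15
python3 - <<'E'
from h import *
print(get_obs()['position']);snap('wrist','w5')
E
```

```text
time: 6.6
position: [0.6043, -0.0452, 0.0416]
tool_rot: [0.651, 0.759, 0.0, 0.0]
ft_force: [-0.4, 0.3, -0.3]
grip_width: 0.0186
time: 7.2
position: [0.6049, -0.0454, 0.1534]
tool_rot: [0.651, 0.759, 0.001, 0.001]
ft_force: [-0.5, -0.1, -0.5]
grip_width: 0.0187
[ 0.60491247 -0.04537404  0.15339698]
```

View pics/w5.png

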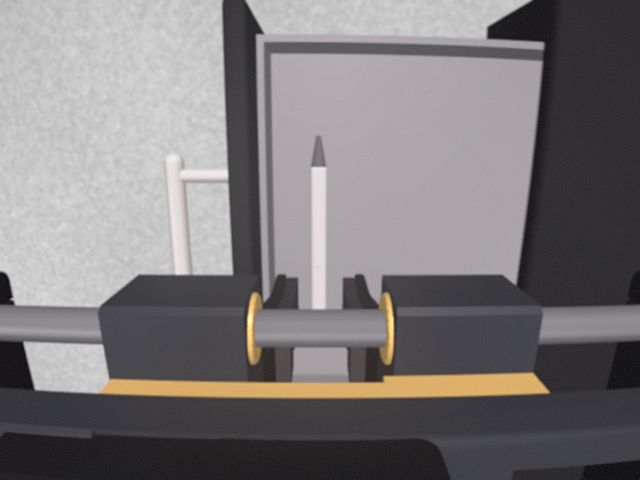

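The pen lies flat across the drawer floor, tip at (318,137), and the drawer hasn't moved. Next I'll move the closed fingers in front of the handle.

```bash
python3 -m jog '[{"grip":255,"travel":[-1.5,-0.2,0],"twist":-8.5},{"grip":255,"travel":[-1.5,-0.2,0],"twist":-8.5},{"grip":255,"travel":[-1.5,-0.2,0],"twist":-8.5},{"grip":255,"travel":[-1.5,-0.2,0],"twist":-8.5},{"grip":255,"travel":[-1.5,-0.2,0],"twist":-8.5},{"grip":255,"travel":[-1.5,-0.3,0],"twist":-8.5},{"grip":255,"travel":[-1.5,-0.3,0],"twist":-8.5},{"grip":255,"travel":[-1.5,-0.2,0],"twist":-8.5}]' 15
python3 -m jog '[{"grip":255,"travel":[-0.2,0,0],"twist":-8.5},{"grip":255,"travel":[0,0,0],"twist":-8.5},{"grip":255,"travel":[0,0,-3],"twist":-5},{"grip":255,"travel":[0,0,-3],"twist":0},{"grip":255,"travel":[0,0,-2.4],"twist":0},{"grip":255,"travel":[0,0,0],"twist":0},{"grip":255,"travel":[0,0,0],"twist":0}]'
python3 - <<'E'
from h import *
o=get_obs();p=o['position'];print(p,p[:2]@[.9883,.1525],p[:2]@[-.1525,.9883]);snap('side','s2')
E
```

```text
time: 8.05
position: [0.4825, -0.0629, 0.1501]
tool_rot: [0.965, 0.262, -0.002, -0.001]
ft_force: [0.7, -0.9, 0.2]
grip_width: 0.0002
time: 8.75
position: [0.4813, -0.0629, 0.0667]
tool_rot: [0.997, 0.076, -0.002, -0.001]
ft_force: [0.4, 0.1, 0.5]
grip_width: 0.0002
[ 0.48129982 -0.06289659  0.06667379] 0.46607688474356385 -0.13555892489213692
```

View pics/s2.png

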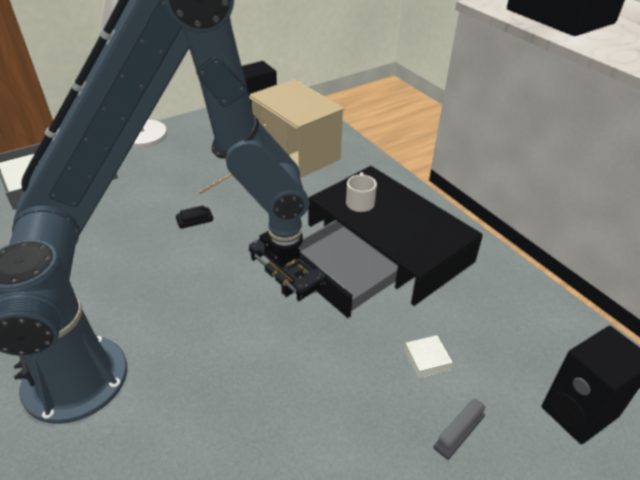

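```bash
python3 -m jog '[{"grip":255,"travel":[1,0.15,0],"twist":0},{"grip":255,"travel":[0.6,0.1,0],"twist":0},{"grip":255,"travel":[0.3,0.05,0],"twist":0},{"grip":255,"travel":[0.3,0.05,0],"twist":0},{"grip":255,"travel":[0.3,0.05,0],"twist":0},{"grip":255,"travel":[0.3,0.05,0],"twist":0},{"grip":255,"travel":[0.3,0.05,0],"twist":0},{"grip":255,"travel":[0.3,0.05,0],"twist":0}]'
python3 -m jog '[{"grip":255,"travel":[0.4,0.06,0],"twist":0},{"grip":255,"travel":[0.5,0.08,0],"twist":0},{"grip":255,"travel":[0.6,0.09,0],"twist":0},{"grip":255,"travel":[0.6,0.09,0],"twist":0},{"grip":255,"travel":[0.6,0.09,0],"twist":0},{"grip":255,"travel":[0.6,0.09,0],"twist":0},{"grip":255,"travel":[0.6,0.09,0],"twist":0},{"grip":255,"travel":[0.6,0.09,0],"twist":0}]'
```

```text
time: 9.6
position: [0.5161, -0.0576, 0.0675]
tool_rot: [0.997, 0.076, -0.0, -0.0]
ft_force: [-1.0, -0.3, 0.5]
grip_width: 0.0004
time: 10.4
position: [0.5618, -0.0509, 0.0675]
tool_rot: [0.997, 0.076, -0.0, 0.0]
ft_force: [-1.7, -1.0, -0.2]
grip_width: 0.0009
```

```bash
python3 -m jog '[{"grip":255,"travel":[0.6,0.09,0],"twist":0},{"grip":255,"travel":[0.6,0.09,0],"twist":0},{"grip":255,"travel":[0.6,0.09,0],"twist":0},{"grip":255,"travel":[0.6,0.09,0],"twist":0},{"grip":255,"travel":[0.6,0.09,0],"twist":0},{"grip":255,"travel":[0.6,0.09,0],"twist":0},{"grip":255,"travel":[0.6,0.09,0],"twist":0},{"grip":255,"travel":[0.5,0.08,0],"twist":0}]'
python3 -m jog '[{"grip":255,"travel":[0.5,0.08,0],"twist":0},{"grip":255,"travel":[0.4,0.06,0],"twist":0},{"grip":255,"travel":[0.3,0.05,0],"twist":0},{"grip":255,"travel":[0.2,0.03,0],"twist":0},{"grip":255,"travel":[0.2,0.03,0],"twist":0},{"grip":255,"travel":[0.2,0.03,0],"twist":0},{"grip":255,"travel":[0.2,0.03,0],"twist":0},{"grip":255,"travel":[0.2,0.03,0],"twist":0}]'
```

```text
time: 11.2
position: [0.6089, -0.0438, 0.0675]
tool_rot: [0.997, 0.076, 0.0, 0.0]
ft_force: [-1.4, -0.4, -0.7]
grip_width: 0.0008
time: 12.0
position: [0.6303, -0.0404, 0.0675]
tool_rot: [0.997, 0.076, -0.0, -0.0]
ft_force: [-1.6, -1.5, -0.0]
grip_width: 0.0006
```

```bash
python3 -m jog '[{"grip":255,"travel":[0.2,0.03,0],"twist":0},{"grip":255,"travel":[0.2,0.03,0],"twist":0},{"grip":255,"travel":[0.2,0.03,0],"twist":0},{"grip":255,"travel":[0.2,0.03,0],"twist":0},{"grip":255,"travel":[0.2,0.03,0],"twist":0}]'
python3 -m jog '[{"grip":255,"travel":[0.1,0.015,0],"twist":0},{"grip":255,"travel":[0.1,0.015,0],"twist":0},{"grip":255,"travel":[0.1,0.015,0],"twist":0}]'
```

```text
time: 12.5
position: [0.6404, -0.0389, 0.0675]
tool_rot: [0.997, 0.076, -0.0, -0.0]
ft_force: [-1.8, -1.8, 0.0]
grip_width: 0.0004
time: 12.8
position: [0.6433, -0.0385, 0.0675]
tool_rot: [0.997, 0.076, -0.0, 0.0]
ft_force: [-1.4, -1.2, -0.4]
grip_width: 0.0007
```

```bash
for i in 1 2 3; do python3 -m jog '[{"grip":255,"travel":[0.1,0.015,0],"twist":0},{"grip":255,"travel":[0.1,0.015,0],"twist":0}]' | grep -E 'posi|ft'; done
```

```text
position: [0.6453, -0.0382, 0.0676]
ft_force: [-1.9, -1.6, -0.1]
position: [0.6473, -0.0379, 0.0675]
ft_force: [-1.6, -0.7, 0.3]
position: [0.648, -0.0377, 0.0674]
ft_force: [-6.8, -3.4, 3.9]
```

```bash
python3 -m jog '[{"grip":255,"travel":[0.1,0.015,0],"twist":0},{"grip":255,"travel":[0,0,0],"twist":0},{"grip":255,"travel":[0,0,0],"twist":0}]'
```

```text
time: 13.7
position: [0.648, -0.0377, 0.0675]
tool_rot: [0.997, 0.076, -0.003, -0.0]
ft_force: [-6.1, -3.4, 3.0]
grip_width: 0.0007
```

```bash
python3 -m jog '[{"grip":255,"travel":[-0.3,-0.05,0],"twist":0},{"grip":255,"travel":[-1,-0.15,0],"twist":0},{"grip":255,"travel":[-3,-0.45,0],"twist":0},{"grip":255,"travel":[-5,-0.7,0],"twist":0},{"grip":255,"travel":[-4,-3,3],"twist":0},{"grip":255,"travel":[-3,-4,4],"twist":0},{"grip":255,"travel":[0,-4,4],"twist":0},{"grip":255,"travel":[0,0,0],"twist":0}]' | grep -E 'posi|ft'
python3 - <<'E'
from h import *
snap('side','s3');snap('scene','a3')
a=cv2.imread('pics/s3.png')[120:480,120:520];b=cv2.imread('pics/a3.png')[60:420,100:500]
cv2.imwrite('pics/f.png',np.hstack([a,b]))
E
```

```text
position: [0.5036, -0.1485, 0.1646]
ft_force: [1.3, -0.8, 1.4]
```

View pics/f.png

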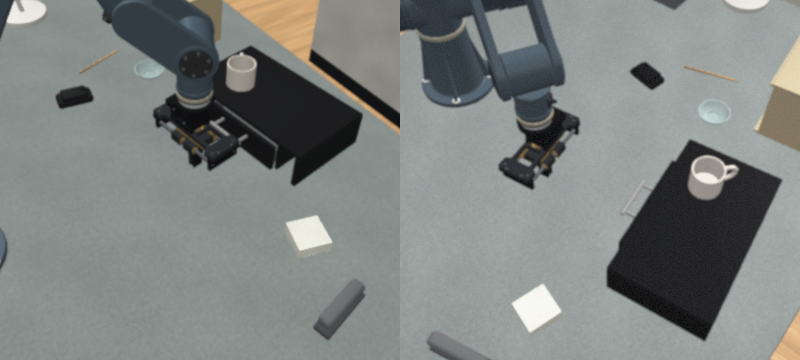

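Run:
```python
import cv2,numpy as np
a=cv2.imread('pics/s3.png')[210:330,270:430];b=cv2.imread('pics/a3.png')[200:350,300:400]
cv2.imwrite('pics/g.png',np.hstack([cv2.resize(a,(480,360),interpolation=2),cv2.resize(b,(240,360),interpolation=2)]))
from h import *
for n,p in [('handle sc',(350-7,243)),('handle sc2',(326,272))]: print(n,at_z('scene',p,.062)[:2]@[.9883,.1525])
```

```text
handle sc 0.653566865205462
handle sc2 0.6575860615924479
```

View pics/g.png

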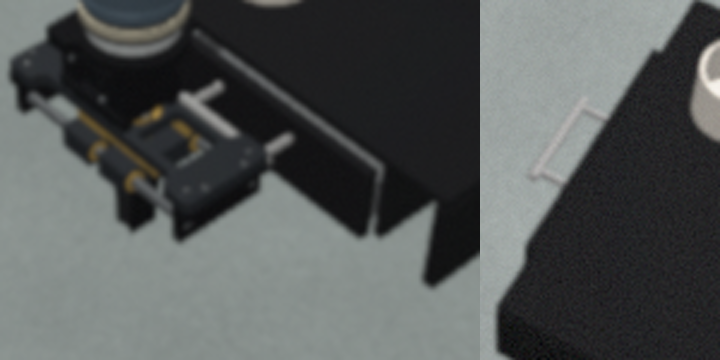

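The drawer looks shut, with the handle moved in by about 0.14 m. But a thin grey strip shows between panel and riser at crop (200,40)–(378,165). I'll press a little firmer and take a close look from above.

```bash
python3 -m jog '[{"grip":255,"travel":[0,4,-4],"twist":0},{"grip":255,"travel":[3,4,-4],"twist":0},{"grip":255,"travel":[4,3,-3],"twist":0},{"grip":255,"travel":[5,0.7,0],"twist":0},{"grip":255,"travel":[2.5,0.4,0],"twist":0},{"grip":255,"travel":[0.5,0.05,0],"twist":0},{"grip":255,"travel":[0.5,0.08,0],"twist":0},{"grip":255,"travel":[0.2,0.03,0],"twist":0}]' | grep -E 'posi|ft'
for i in 1 2 3; do python3 -m jog '[{"grip":255,"travel":[0.2,0.03,0],"twist":0},{"grip":255,"travel":[0.1,0.015,0],"twist":0}]' | grep -E 'posi|ft'; done
```

```text
position: [0.6425, -0.0375, 0.0665]
ft_force: [-0.5, -0.7, -0.6]
position: [0.6463, -0.0381, 0.0676]
ft_force: [-0.4, 0.9, -0.3]
position: [0.648, -0.0379, 0.0676]
ft_force: [-6.3, -1.8, 4.5]
position: [0.6483, -0.0378, 0.0675]
ft_force: [-11.3, -3.7, 8.6]
```

```bash
python3 -m jog '[{"grip":255,"travel":[-0.5,-0.08,0],"twist":0},{"grip":255,"travel":[-1.5,-0.22,0],"twist":0},{"grip":255,"travel":[-3,-0.45,0],"twist":0},{"grip":255,"travel":[0,0,3],"twist":0},{"grip":255,"travel":[0,0,3],"twist":0},{"grip":255,"travel":[0,0,0],"twist":0},{"grip":255,"travel":[0,0,0],"twist":0}]' | grep -E 'posi|ft'
python3 - <<'E'
from h import *
snap('wrist','w6')
E
```

```text
position: [0.6041, -0.0447, 0.1284]
ft_force: [-0.7, 0.3, -0.2]
```

View pics/w6.png

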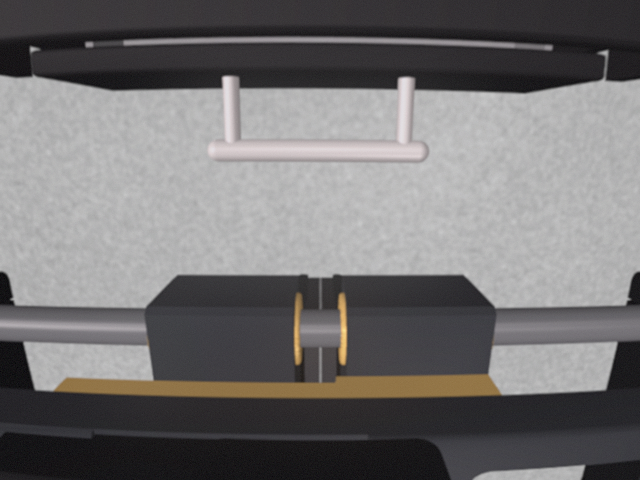

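The close view shows the panel evenly seated between the riser's legs: top at row ~50, handle bar at row 150. A thin, uniform grey line at row ~43 runs between panel and riser top.

Run:
```python
from h import *
u=np.array([.9883,.1525])
for n,q,z in [('bar',(318,150),.066),('panel back top',(318,48),.082),('panel front top',(318,76),.082),('riser',(318,38),.1),('riser L leg bottom front',(20,75),.0)]:
    print(n,(at_z('wrist',q,z)[:2]@u).round(4))
im=cv2.imread('pics/w6.png')
print(im[30:95:2,318].mean(1).round().astype(int).tolist())
```

```text
bar 0.6497
panel back top 0.6934
panel front top 0.6819
riser 0.6936
riser L leg bottom front 0.6989
[32, 32, 28, 75, 144, 155, 107, 43, 51, 52, 50, 55, 53, 50, 50, 53, 56, 55, 46, 43, 42, 38, 40, 41, 41, 40, 41, 40, 46, 118, 181, 180, 178]
```

The panel's back plane (u = 0.6934) meets the riser's front (0.6936), so the drawer is fully shut. The grey line is the drawer's rim seen past the panel's top edge.

```bash
python3 -c "
from rig import *; print(get_obs()['ft_force'],get_obs()['time']); print(hand_in())"
```

```text
[-0.29170908  0.78301546  0.3235931 ] 16.75
the job is handed in; nothing more can be done
None
```

The pen is in the drawer, the drawer is shut, and the job is handed in at about 17 s of robot time.

- **Pen:** I laid it flat across the drawer floor. The wrist picture taken after release confirmed this.
- **Drawer:** I pushed it in by its handle at about 60 mm/s, slowing to 10 mm/s, with about 2 N. It met the hard stop at about 7 N. A second press to about 12 N sideways moved the fingers only 0.3 mm.
- **Last checks:** The panel's back plane measured within 1 mm of the riser's front face. The handle had travelled about 0.14 m, which matches the estimated opening. The cup, mouse, dish, notes and pencil looked undisturbed in the last views, as did the part of the stapler in view. The gripper was clear of everything, with no contact force at the wrist.
- **One doubt:** A thin, even, light line shows above the closed panel. I took it to be the drawer's rim and not a gap, because the stop was firm and the measured positions agree.
- **Missed detection:** The network failed to find the pen in one close wrist picture, so I located it there from the pixels.

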